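Stack two glued lino blocks in their pin jigs under board and weights

ROBOT

A 6-joint arm with a two-finger parallel gripper is mounted at the origin on a cart in front of the work surface, level with it; the furniture and walls round the work are solid. World frame = base frame: x ahead of the robot, y to its left, z up, the work surface at z = 0. Lengths are in m, angles in degrees, forces in N, time in s.
With the tool pointing down it reaches from about 0.375 to 0.9 m from the base axis. Payload 3.1 kg.
Tool frame: the origin (TCP) lies at the very end of the fingers, on their centre line; the grasp point (between the pads) lies 19 mm behind it; z points along the fingers, y is the line along which they close (so a half turn about z gives the same grasp; the last joint's range is limited). The gripper opens to 87 mm and grips with 3 to 60 N. Pads are 19 mm wide; open, the fingers measure 117 mm over their backs; the gripper's body (75 mm by 190 mm) begins 51 mm behind the grasp point.
Start: joints at [62.252, 30.224, 82.088, -0, 67.689, -10.227], TCP at [0.188, 0.596, 0.223] pointing down, gripper open.
Joint ranges: [-176.69, 176.69], [-43.24, 126.21], [12.49, 139.97], [-82, 262], [0, 151.66], [-163.58, 163.58]. Speed limits (degrees/s): [159.86, 159.86, 180, 180, 180, 180].

INTERFACE

Orientations are given as a 3x3 rotation matrix whose columns are the frame's x, y, z axes.
In Python, from rig import bot gives the robot as it stands.
- The arm moves only by the tool move_arm, never from a script. Its argument "increments" is a list of rows, each an object with "xyz": the shift along the tool's x, y, z in mm, a list of three; "roll": the turn about the tool's z in rad; "grip": the opening in per cent of the stroke, from 0 (shut) to 100 (fully open). A call has 1 to 5 rows; each row shifts and turns the commanded pose from where the row before left it, along the tool's axes as they then stand; what a row does not reach is not made up. A row lasts 1/12 s, in which the tool goes at most 41.7 mm and 7.16 degrees, less where a joint would pass 70% of its speed; a pose out of reach is approached as far as the arm can. A call is refused whole if a number of a shift passes 41.7 or a number of a turn 0.125, either way. A call with a gripper value outside its range is refused whole. The fingers move at their own pace and stop on an object; the grip force is fixed at half the most. Time passes only in rows, so rows that do not move let the fingers close. It gives the time, the measured TCP pose, the force, the opening and the grip force at its end, in the units of the state.
- bot.read_state(): the state, without advancing time (a new reading comes with each control period).
- bot.capture(name): name is "side" or "top" or "wrist"; returns (picture, depth): 384x512x3 uint8, red, green, blue; 384x512 float32, m along the optical axis (not along the pixel's ray), 0 where there is no reading.
- bot.camera_model(name): a dict with "intrinsics" (3x3 intrinsics, pixels), "rvec" (rotation vector, rad) and "tvec" (3), from world to camera coordinates, as OpenCV has them; the wrist camera has in their place "tool_from_camera" (4x4, takes a point from camera to tool coordinates, whose origin is the TCP and whose axes are the flange's). Camera axes: x right, y down, z forward; pixel columns grow to the right and rows downward; lengths in m; the calibration is good to about 2 mm. The wrist camera is an equidistant fisheye: a pixel r from the principal point sees the ray r / f radians off the axis. A picture is of the moment at which its call begins: read the wrist's pose just before it. camera_model takes no time and is no camera call.
- bot.hand_in(): hands the job in; it is judged then, once.
Trained networks look in the newest picture that a camera, given by its name, has taken for a name from the list of things; names that differ only in an ending like _2 or _b are one class to them, and where a whole thing is asked for, a point or a joint stands for the part that bears it (a point fixed in the world has none). Each returns a list of dicts, best first, with "conf" (0 to 1); they miss things now and then, are a little off and sometimes report something else, mostly with a low value. They report only what shows in the picture. A call takes as long as a camera call. They do not tell look-alikes from the thing itself.
- bot.spot_in(label, camera): "at" ([x, y, z] in m, in the coordinates of the camera as it stood for that picture, good to about 4 mm: the middle of the surface that is visible of it).
- bot.trace(label, camera): "mask" (384x512 bool, what is visible of it).
The state is a dict: "time_s": time; "joint_positions": joint angles; "qvel": joint speeds; "tau": joint torques, N m; "position": TCP position; "tcp_rot": TCP orientation; "force": force on the tool from outside, world axes, zero at the start; "moment": the same for the moment, N m; "opening": opening from 0.0 (shut) to 1.0 (fully open); "grasp_force": force on a finger pad.
Only numpy, scipy, OpenCV 4.12 (cv2) and the standard library are available. Lean on these libraries where they do the work, as an engineer would, in place of code of your own. Each camera call takes 0.05 s, during which the arm holds its last target. There are 200 camera calls.

TASK

Two freshly glued printing blocks have to dry under pressure: set each one flat inside the pins of the gluing jig that it fits, so that it lies fully down on the jig. On the large block lay the pressing board, cork side down as it lies now, along the block and over its middle, and stand the ink tin on the middle of the board; stand the paste pot on the middle of the small block. Keep the tin and the pot upright throughout, and leave everything released and still.

Things in the scene. Friction and masses are not known exactly. Their poses are not given: they have to be found in the camera images.
- block_large: The larger printing block: a carved brown lino sheet with pale wavy lines on a wooden block, 95 x 65 x 20.5 mm, loose, 0.1 kg. Origin at the centre of its underside; x along the 95 mm side, y along the 65 mm side, z up. Take it across the 65 mm side.
- block_small: The smaller printing block: a carved dark green lino sheet with pale wavy lines on a wooden block, 60 x 75 x 20.5 mm, loose, 0.1 kg. Origin at the centre of its underside; x along the 60 mm side, y along the 75 mm side, z up. Take it across the 60 mm side.
- press_board: The pressing board: a plain light plywood board without carving, 90 x 58 x 16 mm, a thin cork sheet on its underside and a small brass screw at each end of its top, loose, 0.12 kg. Origin at the centre of its underside; x along the 90 mm side, y along the 58 mm side, z up.
- ink_tin: The ink tin: a round metal tin with a press lid and a blue-green label, 68 mm across, 50 mm tall, standing upright, loose, 0.22 kg. Origin at the centre of its underside, z up. Its top is flat.
- paste_pot: The paste pot: a round pot with a red screw lid, 58 mm across, 50 mm tall, standing upright, loose, 0.15 kg. Origin at the centre of its underside, z up.
- jig_large: The larger gluing jig, fixed: a light wooden board 125 x 95 x 10 mm with eight round-topped pins, 8 mm thick, 12 mm tall, round a bay of 100 x 70 mm that takes the large block with 2.5 mm to spare all round. Origin at the centre of its underside on the table; x along the 125 mm side, z up. Bay centred, floor at z 10 mm, the block's 95 mm side along x. Fingers pass between the pins of a long side, 71 mm apart.
- jig_small: The smaller gluing jig, fixed: a light wooden board 105 x 90 x 10 mm with eight round-topped pins, 8 mm thick, 12 mm tall, round a bay of 80 x 65 mm that takes the small block with 2.5 mm to spare all round. Origin at the centre of its underside on the table; x along the 105 mm side, z up. Bay centred, floor at z 10 mm, the block's 75 mm side along x. Fingers pass between the pins of a long side, 51 mm apart.
Mind the look-alikes: they are no part of the job. Leave any purple or turquoise look-alike of the ink_tin alone.

How it is judged (in metres and radians):
At the end, for the whole second after the job is handed in: Each block lies on the floor of its own jig's bay (8 mm, 0.12 rad); the board lies on the large block (15 mm, 0.26 rad), the tin on the board and the pot on the small block (centres within 15 mm); all upright within 0.1 rad, at resting height within 4 mm, released and below 0.02 m/s (horizontal distance between block_large and jig_large below 0.008 m and z of block_large in the frame of jig_large between 0.006 and 0.014 m and angle between the x axis of block_large and the x axis of jig_large, either way round below 0.12 rad and horizontal distance between block_small and jig_small below 0.008 m and z of block_small in the frame of jig_small between 0.006 and 0.014 m and angle between the y axis of block_small and the x axis of jig_small, either way round below 0.12 rad and horizontal distance between press_board and block_large below 0.015 m and z of press_board in the frame of block_large between 0.0164 and 0.0244 m and angle between the x axis of press_board and the x axis of block_large, either way round below 0.26 rad and horizontal distance between ink_tin and press_board below 0.015 m and z of ink_tin in the frame of press_board between 0.012 and 0.02 m and horizontal distance between paste_pot and block_small below 0.015 m and z of paste_pot in the frame of block_small between 0.0164 and 0.0244 m and angle between each of block_large, block_small, press_board, ink_tin, paste_pot's own z axis and vertical below 0.1 rad and linear speed of each of block_large, block_small, press_board, ink_tin, paste_pot below 0.02 m/s); the robot touches nothing.
It fails at once if the ink tin is tipped over (more than 0.7 rad) (angle between ink_tin's own z axis and vertical above 0.7 rad).
It fails at once if the paste pot is tipped over (more than 0.7 rad) (angle between paste_pot's own z axis and vertical above 0.7 rad).
It also fails if it takes over 141 s, if anything falls off the work surface, if the arm or the gripper's body presses on something with over 40 N, if the wrist force passes 120 N, or if a joint passes its speed limit or range.

## Working session

There is one attempt and no reset: what is moved stays moved. The work goes in short steps, Python scripts to look and compute and a tool call to move; the robot and the scene stay as the last step left them, time stands still between calls to the robot, and variables do not carry over. Pictures are saved under pics/ and viewed, at most 14 in all, crops included, and the job is handed in when it is done.

Besides the shell and the picture viewer there is one more tool, called after "Emit:" as a command line: name --argument value ..., lists and objects as JSON in quotes. move_arm: Moves the arm, as the interface text tells. Its arguments: {"type":"object","properties":{"increments":{"type":"array"}},"required":["increments"]}

```bash
mkdir -p pics; ls; cat > h.py <<'E'
import numpy as np, cv2
from rig import bot
def save(cam,name):
    im,d=bot.capture(cam); cv2.imwrite('pics/'+name+'.png',im[:,:,::-1]); return im,d
def world(cam,p,st=None):
    m=bot.camera_model(cam); p=np.asarray(p,float)
    if cam=='wrist':
        T=np.array(m['tool_from_camera']); st=st or bot.read_state()
        return np.array(st['tcp_rot'])@(T[:3,:3]@p+T[:3,3])+np.array(st['position'])
    R=cv2.Rodrigues(np.array(m['rvec'],float))[0]; return R.T@(p-np.array(m['tvec']).ravel())
def cloud(cam,d,st=None):
    "HxWx3 world points (pinhole or equidistant fisheye)"
    m=bot.camera_model(cam);K=np.array(m['intrinsics'])
    v,u=np.mgrid[:d.shape[0],:d.shape[1]]
    x=(u-K[0,2])/K[0,0];y=(v-K[1,2])/K[1,1]
    if cam=='wrist':
        r=np.hypot(x,y)+1e-9; s=np.tan(np.minimum(r,1.5))/r; x=x*s;y=y*s
    P=np.stack([x*d,y*d,d],-1)
    if cam=='wrist':
        T=np.array(m['tool_from_camera']); st=st or bot.read_state()
        return (P@T[:3,:3].T+T[:3,3])@np.array(st['tcp_rot']).T+np.array(st['position'])
    R=cv2.Rodrigues(np.array(m['rvec'],float))[0]; return (P-np.array(m['tvec']).ravel())@R
def rect(C,mask):
    "min-area rect of world xy in mask near its top height"
    q=C[mask&np.isfinite(C).all(-1)]; z=np.median(q[:,2]); q=q[abs(q[:,2]-z)<.006]
    (c,s,a)=cv2.minAreaRect((q[:,:2]*1000).astype(np.float32))
    return np.round(c,1),np.round(s,1),round(a,1),round(z*1000,1)
E
python3 - <<'E'
from h import *
s=bot.read_state(); print(s['position'],s['tcp_rot'],s['force'],s['opening'])
for c in ['top','side','wrist']:
    im,d=save(c,c+'0'); C=cloud(c,d)
    print(c,bot.camera_model(c))
    if c=='side': continue
    for l in ['block_large','block_small','press_board','ink_tin','paste_pot','jig_large','jig_small']:
        for r in bot.trace(l,c)[:3]:
            m=r['mask']&(d>0); v,u=np.nonzero(m)
            if len(u)>20: print(l,round(r['conf'],2),int(u.mean()),int(v.mean()),len(u),*rect(C,m))
E
```

```text
pics
[0.18777994 0.59533218 0.22153605] [[-9.53598235e-01  3.01080226e-01 -1.05022264e-03]
 [ 3.01081783e-01  9.53596275e-01 -1.97570211e-03]
 [ 4.06643562e-04 -2.20022895e-03 -9.99997497e-01]] [-0.54429508 -0.42246574  0.24953183] 1.0001022577988976
top {'intrinsics': array([[408.51687143,   0.        , 252.72075876],
       [  0.        , 408.51687143, 187.20196683],
       [  0.        ,   0.        ,   1.        ]]), 'rvec': array([ 2.14390401, -2.13153065,  0.15564354]), 'tvec': array([-0.1921799 ,  0.44798691,  1.36797622])}
block_large 0.73 175 177 540 [486.7  82.1] [65.  94.6] 84.9 19.7
block_small 0.88 249 192 415 [ 435.1 -175.1] [60.4 74.2] 20.0 19.1
press_board 0.86 285 195 430 [ 426.1 -303.8] [57.7 90.6] 86.2 15.3
ink_tin 0.66 217 145 363 [595.4 -64.2] [66.6 65.8] 1.9 50.4
ink_tin 0.61 326 184 347 [ 458.5 -443.3] [66.4 62.9] 65.6 46.9
ink_tin 0.61 400 207 392 [ 382.8 -695.8] [61.5 66.2] 3.5 46.2
paste_pot 0.76 211 183 254 [460.6 -46.2] [51.6 56.4] 88.8 49.7
jig_large 0.61 285 149 916 [ 588.  -305.8] [ 94.7 124.8] 81.9 9.9
jig_small 0.61 127 155 738 [565.  254.6] [ 93.3 104.4] 81.1 9.7
side {'intrinsics': array([[479.67863333,   0.        , 252.54520846],
       [  0.        , 479.67863333, 188.10563548],
       [  0.        ,   0.        ,   1.        ]]), 'rvec': array([ 2.60933209,  0.09395045, -0.0183072 ]), 'tvec': array([-0.43132173, -0.18584884,  1.9661219 ])}
wrist {'intrinsics': array([[297.31863964,   0.        , 258.03376753],
       [  0.        , 297.31863964, 193.71607043],
       [  0.        ,   0.        ,   1.        ]]), 'tool_from_camera': array([[-2.13275214e-04, -9.67177836e-01, -2.54100352e-01,
         6.98381433e-02],
       [ 9.99999976e-01, -2.20789313e-04,  1.05202913e-06,
        -1.96024170e-04],
       [-5.71201415e-05, -2.54100345e-01,  9.67177859e-01,
        -1.62413720e-01],
       [ 0.00000000e+00,  0.00000000e+00,  0.00000000e+00,
         1.00000000e+00]])}
```

View pics/top0.png

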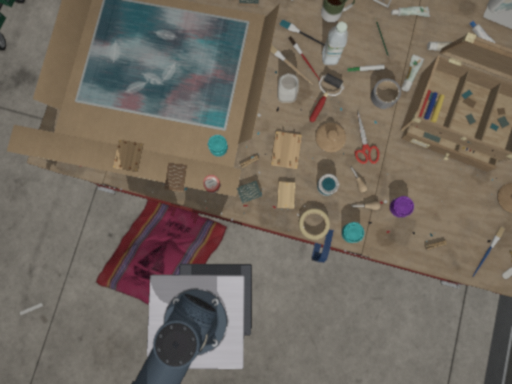

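View pics/side0.png

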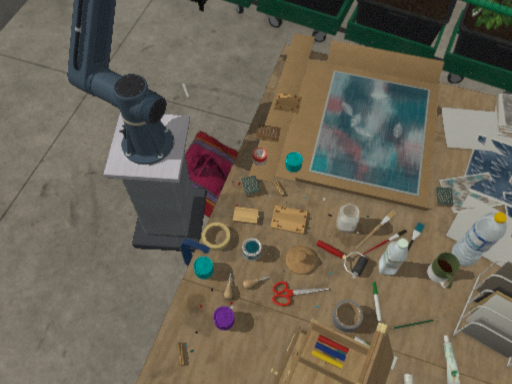

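The top view shows the jigs at (127,155) and (285,149), the blocks at (175,177) and (249,192), the board at (285,195) and the pot at (211,183). Turquoise tins are at (217,145) and (353,232), a purple one at (401,206), and the likely real ink tin at (328,184). I'll zoom in on the tins.

```bash
python3 - <<'E'
import cv2,numpy as np
t=cv2.imread('pics/top0.png');s=cv2.imread('pics/side0.png')
a=cv2.resize(t[125:245,100:260],None,fx=2.5,fy=2.5,interpolation=cv2.INTER_CUBIC)
b=cv2.resize(t[125:245,260:420],None,fx=2.5,fy=2.5,interpolation=cv2.INTER_CUBIC)
c=cv2.resize(s[140:260,180:340],None,fx=2.5,fy=2.5,interpolation=cv2.INTER_CUBIC)
e=cv2.resize(s[70:190,220:380],None,fx=2.5,fy=2.5,interpolation=cv2.INTER_CUBIC)
cv2.imwrite('pics/z1.png',np.vstack([np.hstack([a,b]),np.hstack([c,e])]))
E
```

```text
(no output)
```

View pics/z1.png

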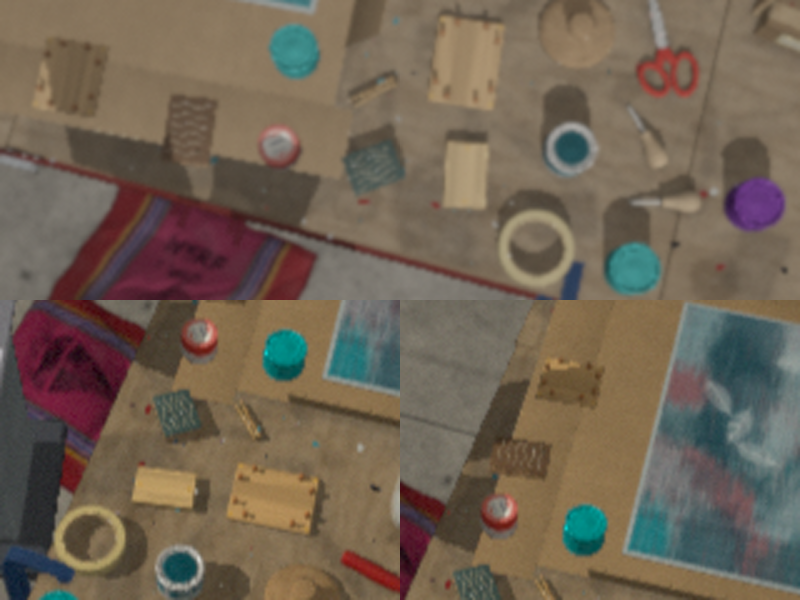

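The side view confirms it: the real ink tin has the pale metal rim and teal top, at top pixel (328,184). The jigs, blocks, board and pot are also where the traces put them, and their sizes match. I'll write a planner and start with the large block.

```bash
cat >> h.py <<'E'
def plan(x,y,z,yaw=None,st=None):
    "mm, deg (yaw of tool y, mod 180). prints roll(rad) then shift in tool axes after the roll"
    st=st or bot.read_state(); R=np.array(st['tcp_rot']); p=np.array(st['position'])*1000
    h=np.degrees(np.arctan2(R[1,1],R[0,1])); r=0.
    if yaw is not None: r=-np.radians((yaw-h+90)%180-90)
    c,s=np.cos(r),np.sin(r); R2=R@np.array([[c,-s,0],[s,c,0],[0,0,1]])
    print('at',np.round(p,1),'yaw',round(h,1),'t',round(st['time_s'],2),'roll',round(r,3),'shift',np.round(R2.T@(np.array([x,y,z])-p),1), 'j6',round(st['joint_positions'][5]))
def yawof(s,a,short=True):
    "yaw of the short side"
    return a if s[0]<s[1] else a+90
def look(l,cam='wrist',n=1):
    st=bot.read_state(); im,d=bot.capture(cam); C=cloud(cam,d,st)
    for r in bot.trace(l,cam)[:n]:
        m=r['mask']&(d>0)
        if m.sum()>20:
            c,s,a,z=rect(C,m); print(l,round(r['conf'],2),'c',c,'s',s,'yaw',yawof(s,a),'z',z)
    return im,d,C,st
E
python3 -c "
from h import *
plan(487,82,150,84.9)"
```

```text
at [188.1 596.  222.6] yaw 72.5 t 0.85 roll -0.217 shift [-343.4 -485.4   72.6] j6 -10
```

Emit:
move_arm --increments '[{"xyz": [0, 0, 0], "roll": -0.109, "grip": 100}, {"xyz": [0, 0, 0], "roll": -0.108, "grip": 100}, {"xyz": [-22.9, -32.4, 4.8], "roll": 0, "grip": 100}, {"xyz": [-22.9, -32.4, 4.8], "roll": 0, "grip": 100}, {"xyz": [-22.9, -32.4, 4.8], "roll": 0, "grip": 100}]'

```text
time_s: 1.27
position: [0.2481, 0.4923, 0.208]
tcp_rot: [[-0.996, 0.086, 0.001], [0.086, 0.996, 0.0], [-0.001, 0.0, -1.0]]
force: [0.4, -0.2, 0.3]
opening: 0.999
grasp_force: 0.0
```

Emit:
move_arm --increments '[{"xyz": [-22.9, -32.4, 4.8], "roll": 0, "grip": 100}, {"xyz": [-22.9, -32.4, 4.8], "roll": 0, "grip": 100}, {"xyz": [-22.9, -32.4, 4.8], "roll": 0, "grip": 100}, {"xyz": [-22.9, -32.4, 4.8], "roll": 0, "grip": 100}, {"xyz": [-22.9, -32.4, 4.8], "roll": 0, "grip": 100}]'

```text
time_s: 1.68
position: [0.3484, 0.3201, 0.1843]
tcp_rot: [[-0.996, 0.088, 0.001], [0.088, 0.996, 0.001], [-0.001, 0.001, -1.0]]
force: [0.5, 0.0, -0.1]
opening: 0.999
grasp_force: 0.0
```

Emit:
move_arm --increments '[{"xyz": [-22.9, -32.4, 4.8], "roll": 0, "grip": 100}, {"xyz": [-22.9, -32.4, 4.8], "roll": 0, "grip": 100}, {"xyz": [-22.9, -32.4, 4.8], "roll": 0, "grip": 100}, {"xyz": [-22.9, -32.4, 4.8], "roll": 0, "grip": 100}, {"xyz": [-22.9, -32.4, 4.8], "roll": 0, "grip": 100}]'

```text
time_s: 2.1
position: [0.4483, 0.1483, 0.1602]
tcp_rot: [[-0.996, 0.089, 0.001], [0.089, 0.996, 0.0], [-0.001, 0.0, -1.0]]
force: [1.0, 1.1, 0.9]
opening: 1.003
grasp_force: 0.0
```

Emit:
move_arm --increments '[{"xyz": [-22.9, -32.4, 4.8], "roll": 0, "grip": 100}, {"xyz": [-22.9, -32.4, 4.8], "roll": 0, "grip": 100}, {"xyz": [0, 0, 0], "roll": 0, "grip": 100}, {"xyz": [0, 0, 0], "roll": 0, "grip": 100}, {"xyz": [0, 0, 0], "roll": 0, "grip": 100}]'

```text
time_s: 2.52
position: [0.4865, 0.0815, 0.1504]
tcp_rot: [[-0.996, 0.09, -0.001], [0.09, 0.996, 0.0], [0.001, 0.0, -1.0]]
force: [-0.0, 1.1, 0.5]
opening: 1.005
grasp_force: 0.0
```

```bash
python3 -c "
from h import *
im,d,C,st=look('block_large')
cv2.imwrite('pics/w1.png',im[:,:,::-1])
plan(487,82,20,84.9)"
```

```text
block_large 0.86 c [487.8  82.4] s [64.1 94.5] yaw 83.8 z 20.3
at [486.   82.6 150.6] yaw 85.0 t 2.62 roll 0.002 shift [ -1.1  -0.5 130.6] j6 -88
```

View pics/w1.png

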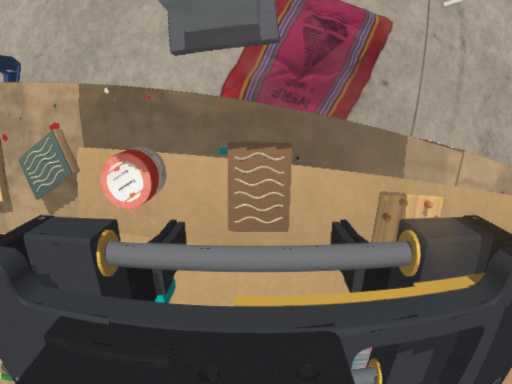

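Wrist view: the large block is between the fingers at (260,187), and the wrist measurement agrees with the top camera. Going down to grip it.

Emit:
move_arm --increments '[{"xyz": [-1.5, 0, 30], "roll": 0.01, "grip": 100}, {"xyz": [0, 0, 35], "roll": 0, "grip": 100}, {"xyz": [0, 0, 35], "roll": 0, "grip": 100}, {"xyz": [0, 0, 30], "roll": 0, "grip": 100}, {"xyz": [0, 0, 16], "roll": 0, "grip": 100}]'

```text
time_s: 3.03
position: [0.4863, 0.0831, 0.0021]
tcp_rot: [[-0.995, 0.096, -0.004], [0.096, 0.995, 0.0], [0.004, -0.0, -1.0]]
force: [-0.3, -0.1, -0.4]
opening: 0.997
grasp_force: 0.0
```

Emit:
move_arm --increments '[{"xyz": [0, 0, 0], "roll": 0, "grip": 100}, {"xyz": [0, 0, 0], "roll": 0, "grip": 40}, {"xyz": [0, 0, 0], "roll": 0, "grip": 40}, {"xyz": [0, 0, 0], "roll": 0, "grip": 40}, {"xyz": [0, 0, 0], "roll": 0, "grip": 40}]'

```text
time_s: 3.45
position: [0.4892, 0.0817, 0.0056]
tcp_rot: [[-0.995, 0.098, 0.002], [0.098, 0.995, -0.0], [-0.002, 0.0, -1.0]]
force: [0.5, -0.2, 0.1]
opening: 0.785
grasp_force: 0.0
```

Emit:
move_arm --increments '[{"xyz": [0, 0, 0], "roll": 0, "grip": 40}, {"xyz": [0, 0, 0], "roll": 0, "grip": 40}, {"xyz": [0, 0, 0], "roll": 0, "grip": 40}, {"xyz": [0, 0, 0], "roll": 0, "grip": 40}, {"xyz": [0, 0, 0], "roll": 0, "grip": 40}]'

```text
time_s: 3.87
position: [0.4892, 0.0816, 0.0056]
tcp_rot: [[-0.995, 0.099, 0.002], [0.099, 0.995, 0.0], [-0.002, 0.0, -1.0]]
force: [-1.0, 2.6, 6.4]
opening: 0.743
grasp_force: 30.0
```

Emit:
move_arm --increments '[{"xyz": [0, 0, -15], "roll": 0, "grip": 40}, {"xyz": [0, 0, -30], "roll": 0, "grip": 40}, {"xyz": [0, 0, -35], "roll": 0, "grip": 40}, {"xyz": [0, 0, -30], "roll": 0, "grip": 40}, {"xyz": [0, 0, 0], "roll": 0, "grip": 40}]'

```text
time_s: 4.28
position: [0.4921, 0.0811, 0.1196]
tcp_rot: [[-0.995, 0.099, 0.011], [0.098, 0.995, -0.001], [-0.011, 0.0, -1.0]]
force: [1.7, 0.2, -0.2]
opening: 0.743
grasp_force: 30.0
```

```bash
python3 -c "
from h import *
plan(588,-306,115,81.9)"
```

```text
at [492.1  81.1 119.6] yaw 84.3 t 4.28 roll 0.043 shift [-149.4 -369.7    5.9] j6 -88
```

Emit:
move_arm --increments '[{"xyz": [0, 0, 0], "roll": 0.043, "grip": 40}, {"xyz": [-14.9, -37, 0], "roll": 0, "grip": 40}, {"xyz": [-14.9, -37, 0], "roll": 0, "grip": 40}, {"xyz": [-14.9, -37, 0], "roll": 0, "grip": 40}, {"xyz": [-14.9, -37, 0], "roll": 0, "grip": 40}]'

```text
time_s: 4.7
position: [0.5263, -0.075, 0.114]
tcp_rot: [[-0.99, 0.141, -0.001], [0.141, 0.99, 0.0], [0.001, 0.0, -1.0]]
force: [0.5, 0.9, -1.4]
opening: 0.745
grasp_force: 30.0
```

Emit:
move_arm --increments '[{"xyz": [-14.9, -37, 0], "roll": 0, "grip": 40}, {"xyz": [-14.9, -37, 0], "roll": 0, "grip": 40}, {"xyz": [-14.9, -37, 0], "roll": 0, "grip": 40}, {"xyz": [-14.9, -37, 0], "roll": 0, "grip": 40}, {"xyz": [-14.9, -37, 0], "roll": 0, "grip": 40}]'

```text
time_s: 5.12
position: [0.5736, -0.2691, 0.1135]
tcp_rot: [[-0.99, 0.142, -0.002], [0.142, 0.99, 0.001], [0.002, 0.001, -1.0]]
force: [1.4, 0.5, -1.6]
opening: 0.743
grasp_force: 30.0
```

Emit:
move_arm --increments '[{"xyz": [-14.9, -37, 0], "roll": 0, "grip": 40}, {"xyz": [0, 0, 15], "roll": 0, "grip": 40}, {"xyz": [0, 0, 0], "roll": 0, "grip": 40}, {"xyz": [0, 0, 0], "roll": 0, "grip": 40}, {"xyz": [0, 0, 0], "roll": 0, "grip": 40}]'

```text
time_s: 5.53
position: [0.5829, -0.3047, 0.0988]
tcp_rot: [[-0.99, 0.141, -0.002], [0.141, 0.99, 0.002], [0.002, 0.002, -1.0]]
force: [0.4, 0.2, -0.9]
opening: 0.747
grasp_force: 30.0
```

```bash
python3 -c "
from h import *
im,d,C,st=look('block_large')
look('jig_large')
cv2.imwrite('pics/w2.png',im[:,:,::-1])
plan(588,-306,100,81.9)
bot.capture('top')
look('jig_large','top')
look('block_large','top')"
```

```text
block_large 0.67 c [ 574.3 -303.5] s [64.6 80.9] yaw 81.9 z 113.5
jig_large 0.88 c [ 536.3 -299.3] s [94.4 19.9] yaw 171.9 z 10.2
at [ 584.1 -305.   100.2] yaw 82.0 t 5.73 roll 0.001 shift [-4.  -0.5  0.2] j6 -119
jig_large 0.6 c [ 544.1 -333. ] s [39.1 76.7] yaw 41.2 z 10.4
block_large 0.44 c [ 544.1 -320.7] s [21.  23.5] yaw 80.4 z 112.8
```

View pics/w2.png

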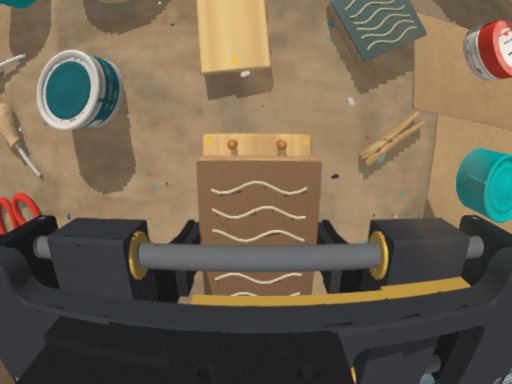

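Wrist view: the block is held at (260,225) over the jig, and the jig's near edge with two pins shows at (258,145). From the near edges, the block has to go 7 mm further out and 1 mm in −y.

Emit:
move_arm --increments '[{"xyz": [-6.6, -0.9, 20], "roll": 0, "grip": 40}, {"xyz": [0, 0, 25], "roll": 0, "grip": 40}, {"xyz": [0, 0, 15], "roll": 0, "grip": 40}, {"xyz": [0, 0, 0], "roll": 0, "grip": 40}, {"xyz": [0, 0, 0], "roll": 0, "grip": 40}]'

```text
time_s: 6.4
position: [0.5897, -0.3074, 0.0387]
tcp_rot: [[-0.99, 0.141, -0.002], [0.141, 0.99, 0.001], [0.002, 0.001, -1.0]]
force: [0.9, 0.0, -0.4]
opening: 0.741
grasp_force: 30.0
```

```bash
python3 -c "
from h import *
look('block_large')
look('jig_large')
plan(588.2,-306.3,16,81.9)"
```

```text
block_large 0.8 c [ 580.9 -306. ] s [65.2 80.5] yaw 82.0 z 53.5
jig_large 0.84 c [ 588.  -306.8] s [ 95.4 124.1] yaw 81.8 z 10.2
at [ 591.3 -308.6   41.2] yaw 81.9 t 6.6 roll -0.0 shift [ 3.4  1.9 25.2] j6 -119
```

Emit:
move_arm --increments '[{"xyz": [0, 0, 8], "roll": 0, "grip": 40}, {"xyz": [0, 0, 8], "roll": 0, "grip": 40}, {"xyz": [0, 0, 5], "roll": 0, "grip": 40}, {"xyz": [0, 0, 3], "roll": 0, "grip": 40}, {"xyz": [0, 0, 0], "roll": 0, "grip": 40}]'

```text
time_s: 7.02
position: [0.5897, -0.3074, 0.0156]
tcp_rot: [[-0.99, 0.141, -0.001], [0.141, 0.99, 0.001], [0.002, 0.001, -1.0]]
force: [-1.0, 1.5, 3.3]
opening: 0.742
grasp_force: 30.0
```

```bash
python3 -c "
from h import *
look('block_large')
plan(588.2,-306.3,16,81.9); print(bot.read_state()['force'])"
```

```text
block_large 0.64 c [ 581.  -306.2] s [64.4 80.4] yaw 81.7 z 30.4
at [ 589.7 -307.4   15.6] yaw 81.9 t 7.12 roll -0.0 shift [ 1.6  0.9 -0.4] j6 -119
[-1.8610727   1.59122249  2.9579524 ]
```

The block's top is at 30.4 mm, so it's fully down. Releasing it and moving to the small block.

Emit:
move_arm --increments '[{"xyz": [0, 0, 0], "roll": 0, "grip": 100}, {"xyz": [0, 0, 0], "roll": 0, "grip": 100}, {"xyz": [0, 0, 0], "roll": 0, "grip": 100}, {"xyz": [0, 0, 0], "roll": 0, "grip": 100}, {"xyz": [0, 0, -15], "roll": 0, "grip": 100}]'

```text
time_s: 7.53
position: [0.5884, -0.3065, 0.0277]
tcp_rot: [[-0.99, 0.141, -0.005], [0.141, 0.99, 0.004], [0.005, 0.003, -1.0]]
force: [-0.0, 0.3, -0.3]
opening: 0.976
grasp_force: 0.0
```

Emit:
move_arm --increments '[{"xyz": [0, 0, -30], "roll": 0, "grip": 100}, {"xyz": [0, 0, -40], "roll": 0, "grip": 100}, {"xyz": [0, 0, -30], "roll": 0.12, "grip": 100}, {"xyz": [0, 0, -10], "roll": 0.12, "grip": 100}, {"xyz": [0, 0, 0], "roll": 0.12, "grip": 100}]'

```text
time_s: 7.95
position: [0.5928, -0.3096, 0.1452]
tcp_rot: [[-0.874, 0.486, 0.007], [0.486, 0.874, -0.005], [-0.009, -0.001, -1.0]]
force: [0.3, 0.7, 0.3]
opening: 1.0
grasp_force: 0.0
```

Emit:
move_arm --increments '[{"xyz": [0, 0, 0], "roll": 0.12, "grip": 100}, {"xyz": [0, 0, 0], "roll": 0.12, "grip": 100}, {"xyz": [0, 0, 0], "roll": 0.12, "grip": 100}, {"xyz": [0, 0, 0], "roll": 0.12, "grip": 100}, {"xyz": [0, 0, 0], "roll": 0.12, "grip": 100}]'

```text
time_s: 8.37
position: [0.5903, -0.3079, 0.1404]
tcp_rot: [[-0.447, 0.895, 0.0], [0.895, 0.447, -0.0], [-0.0, 0.0, -1.0]]
force: [0.2, -0.5, -0.9]
opening: 0.995
grasp_force: 0.0
```

Emit:
move_arm --increments '[{"xyz": [0, 0, 0], "roll": 0.12, "grip": 100}, {"xyz": [0, 0, 0], "roll": 0, "grip": 100}, {"xyz": [0, 0, 0], "roll": 0, "grip": 100}]'

```text
time_s: 8.62
position: [0.5903, -0.3079, 0.1404]
tcp_rot: [[-0.345, 0.939, -0.0], [0.939, 0.345, 0.0], [0.0, -0.0, -1.0]]
force: [0.3, 0.9, 0.8]
opening: 1.002
grasp_force: 0.0
```

```bash
python3 -c "
from h import *
plan(435,-175,140,20)"
```

```text
at [ 590.3 -307.9  140.4] yaw 20.2 t 8.62 roll 0.003 shift [ 178.  -100.5    0.4] j6 -57
```

Emit:
move_arm --increments '[{"xyz": [35.6, -20.1, 0], "roll": 0, "grip": 100}, {"xyz": [35.6, -20.1, 0], "roll": 0, "grip": 100}, {"xyz": [35.6, -20.1, 0], "roll": 0, "grip": 100}, {"xyz": [35.6, -20.1, 0], "roll": 0, "grip": 100}, {"xyz": [35.6, -20.1, 0], "roll": 0, "grip": 100}]'

```text
time_s: 9.03
position: [0.4336, -0.1739, 0.1407]
tcp_rot: [[-0.345, 0.939, 0.001], [0.939, 0.345, -0.0], [-0.001, 0.0, -1.0]]
force: [0.2, -1.1, -0.6]
opening: 1.001
grasp_force: 0.0
```

Emit:
move_arm --increments '[{"xyz": [0, 0, 0], "roll": 0, "grip": 100}, {"xyz": [0, 0, 0], "roll": 0, "grip": 100}, {"xyz": [0, 0, 0], "roll": 0, "grip": 100}]'

```text
time_s: 9.28
position: [0.4361, -0.1757, 0.1411]
tcp_rot: [[-0.344, 0.939, 0.002], [0.939, 0.344, -0.002], [-0.002, 0.002, -1.0]]
force: [0.6, -0.5, 0.8]
opening: 0.998
grasp_force: 0.0
```

```bash
python3 -c "
from h import *
look('block_small')
look('press_board')
plan(435,-175,5,20)"
```

```text
block_small 0.58 c [ 435.1 -175.8] s [59.4 74. ] yaw 20.6 z 20.3
press_board 0.57 c [ 428.4 -307.1] s [102.5  48.6] yaw 110.0 z 16.2
at [ 436.5 -176.3  140.7] yaw 20.0 t 9.48 roll 0.0 shift [  2.   -1.2 135.7] j6 -56
```

Emit:
move_arm --increments '[{"xyz": [1, -1, 30], "roll": -0.01, "grip": 100}, {"xyz": [0, 0, 35], "roll": 0, "grip": 100}, {"xyz": [0, 0, 35], "roll": 0, "grip": 100}, {"xyz": [0, 0, 25], "roll": 0, "grip": 100}, {"xyz": [0, 0, 10], "roll": 0, "grip": 100}]'

```text
time_s: 9.9
position: [0.4331, -0.1743, 0.0024]
tcp_rot: [[-0.351, 0.936, -0.003], [0.936, 0.351, 0.002], [0.003, -0.002, -1.0]]
force: [-0.1, -0.1, 0.6]
opening: 1.003
grasp_force: 0.0
```

Emit:
move_arm --increments '[{"xyz": [0, 0, 0], "roll": 0, "grip": 40}, {"xyz": [0, 0, 0], "roll": 0, "grip": 40}, {"xyz": [0, 0, 0], "roll": 0, "grip": 40}, {"xyz": [0, 0, 0], "roll": 0, "grip": 40}, {"xyz": [0, 0, 0], "roll": 0, "grip": 40}]'

```text
time_s: 10.32
position: [0.4346, -0.1749, 0.0069]
tcp_rot: [[-0.351, 0.936, 0.003], [0.936, 0.351, -0.002], [-0.003, 0.002, -1.0]]
force: [0.4, 0.7, 0.8]
opening: 0.707
grasp_force: 0.9
```

Emit:
move_arm --increments '[{"xyz": [0, 0, 0], "roll": 0, "grip": 40}, {"xyz": [0, 0, 0], "roll": 0, "grip": 40}, {"xyz": [0, 0, 0], "roll": 0, "grip": 40}, {"xyz": [0, 0, 0], "roll": 0, "grip": 40}, {"xyz": [0, 0, 0], "roll": 0, "grip": 40}]'

```text
time_s: 10.73
position: [0.4346, -0.1749, 0.0069]
tcp_rot: [[-0.351, 0.936, 0.003], [0.936, 0.351, -0.002], [-0.003, 0.002, -1.0]]
force: [0.1, 0.4, 7.1]
opening: 0.688
grasp_force: 30.0
```

Emit:
move_arm --increments '[{"xyz": [0, 0, -15], "roll": 0, "grip": 40}, {"xyz": [0, 0, -30], "roll": 0, "grip": 40}, {"xyz": [0, 0, -35], "roll": 0, "grip": 40}, {"xyz": [0, 0, -30], "roll": 0, "grip": 40}, {"xyz": [0, 0, 0], "roll": 0, "grip": 40}]'

```text
time_s: 11.15
position: [0.4365, -0.1761, 0.1205]
tcp_rot: [[-0.352, 0.936, 0.009], [0.936, 0.352, -0.006], [-0.009, 0.006, -1.0]]
force: [0.8, -1.8, -0.9]
opening: 0.686
grasp_force: 30.0
```

```bash
python3 -c "
from h import *
plan(560,255,110,81.1)"
```

```text
at [ 436.5 -176.1  120.5] yaw 20.6 t 11.15 roll -1.056 shift [-55.3 445.1   8.9] j6 -56
```

Emit:
move_arm --increments '[{"xyz": [0, 0, 0], "roll": -0.117, "grip": 40}, {"xyz": [0, 0, 0], "roll": -0.117, "grip": 40}, {"xyz": [0, 0, 0], "roll": -0.117, "grip": 40}, {"xyz": [0, 0, 0], "roll": -0.117, "grip": 40}, {"xyz": [0, 0, 0], "roll": -0.117, "grip": 40}]'

```text
time_s: 11.57
position: [0.4331, -0.174, 0.1152]
tcp_rot: [[-0.813, 0.582, -0.001], [0.582, 0.813, 0.0], [0.001, -0.0, -1.0]]
force: [-0.0, -0.2, -1.2]
opening: 0.688
grasp_force: 30.0
```

Emit:
move_arm --increments '[{"xyz": [0, 0, 0], "roll": -0.117, "grip": 40}, {"xyz": [0, 0, 0], "roll": -0.117, "grip": 40}, {"xyz": [0, 0, 0], "roll": -0.117, "grip": 40}, {"xyz": [0, 0, 0], "roll": -0.12, "grip": 40}]'

```text
time_s: 11.9
position: [0.4331, -0.174, 0.1151]
tcp_rot: [[-0.989, 0.149, -0.001], [0.149, 0.989, 0.001], [0.001, 0.0, -1.0]]
force: [-0.0, 0.1, -1.0]
opening: 0.69
grasp_force: 30.0
```

Emit:
move_arm --increments '[{"xyz": [-4.6, 37.1, 0], "roll": 0, "grip": 40}, {"xyz": [-4.6, 37.1, 0], "roll": 0, "grip": 40}, {"xyz": [-4.6, 37.1, 0], "roll": 0, "grip": 40}, {"xyz": [-4.6, 37.1, 0], "roll": 0, "grip": 40}]'

```text
time_s: 12.23
position: [0.4745, -0.0292, 0.1151]
tcp_rot: [[-0.988, 0.157, -0.001], [0.157, 0.988, 0.0], [0.001, 0.0, -1.0]]
force: [0.1, -0.7, -0.6]
opening: 0.683
grasp_force: 30.0
```

Emit:
move_arm --increments '[{"xyz": [-4.6, 37.1, 0], "roll": 0, "grip": 40}, {"xyz": [-4.6, 37.1, 0], "roll": 0, "grip": 40}, {"xyz": [-4.6, 37.1, 0], "roll": 0, "grip": 40}, {"xyz": [-4.6, 37.1, 0], "roll": 0, "grip": 40}]'

```text
time_s: 12.57
position: [0.5156, 0.1151, 0.115]
tcp_rot: [[-0.988, 0.155, -0.001], [0.155, 0.988, -0.0], [0.001, -0.0, -1.0]]
force: [1.4, -1.0, -0.7]
opening: 0.685
grasp_force: 30.0
```

Emit:
move_arm --increments '[{"xyz": [-4.6, 37.1, 0], "roll": 0, "grip": 40}, {"xyz": [-4.6, 37.1, 0], "roll": 0, "grip": 40}, {"xyz": [-4.6, 37.1, 0], "roll": 0, "grip": 40}, {"xyz": [-4.6, 37.1, 0], "roll": 0, "grip": 40}]'

```text
time_s: 12.9
position: [0.5566, 0.2587, 0.1148]
tcp_rot: [[-0.988, 0.155, -0.001], [0.155, 0.988, -0.001], [0.001, -0.001, -1.0]]
force: [-0.2, -1.4, -0.9]
opening: 0.684
grasp_force: 30.0
```

Emit:
move_arm --increments '[{"xyz": [0, 0, 20], "roll": 0, "grip": 40}, {"xyz": [0, 0, 30], "roll": 0, "grip": 40}, {"xyz": [0, 0, 18], "roll": 0, "grip": 40}, {"xyz": [0, 0, 0], "roll": 0, "grip": 40}, {"xyz": [0, 0, 0], "roll": 0, "grip": 40}]'

```text
time_s: 13.32
position: [0.5558, 0.2566, 0.0461]
tcp_rot: [[-0.988, 0.155, -0.004], [0.155, 0.988, -0.001], [0.004, -0.002, -1.0]]
force: [1.4, -0.7, -1.0]
opening: 0.685
grasp_force: 30.0
```

```bash
python3 -c "
from h import *
im,d,C,st=look('block_small')
look('jig_small')
cv2.imwrite('pics/w3.png',im[:,:,::-1])
plan(565,254.6,17,81.1)"
```

```text
block_small 0.59 c [553.5 256.7] s [59.4 69.4] yaw 80.9 z 59.5
jig_small 0.86 c [565.1 255.5] s [ 91.3 104.4] yaw 80.9 z 10.1
at [558.5 256.9  49.1] yaw 81.1 t 13.52 roll -0.001 shift [-6.7 -1.3 32.1] j6 -67
```

View pics/w3.png

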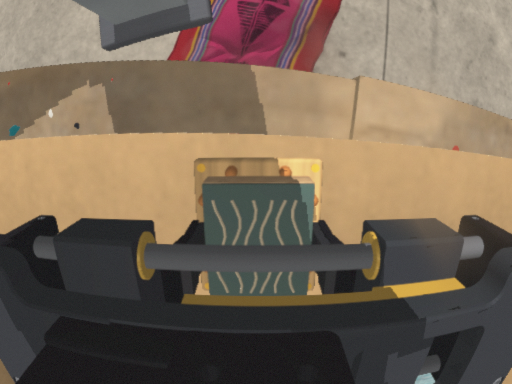

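Wrist view: the block is held at (258,235), the jig is under it, and the near pins are at (232,171) and (286,171). I'll shift about 7.5 mm outward and look again.

Emit:
move_arm --increments '[{"xyz": [-7.5, 0, 4], "roll": 0, "grip": 40}, {"xyz": [0, 0, 4], "roll": 0, "grip": 40}, {"xyz": [0, 0, 0], "roll": 0, "grip": 40}, {"xyz": [0, 0, 0], "roll": 0, "grip": 40}, {"xyz": [0, 0, 0], "roll": 0, "grip": 40}]'

```text
time_s: 13.93
position: [0.5646, 0.2556, 0.0395]
tcp_rot: [[-0.988, 0.155, -0.0], [0.155, 0.988, -0.0], [0.0, -0.0, -1.0]]
force: [0.2, 0.6, -0.9]
opening: 0.687
grasp_force: 30.0
```

```bash
python3 -c "
from h import *
L=np.array([.988,-.155]);n=np.array([.155,.988])
for k in range(2):
    st=bot.read_state(); im,d=bot.capture('wrist'); C=cloud('wrist',d,st)
    for l,z in (('block_small',None),('jig_small',.010)):
        m=bot.trace(l,'wrist')[0]['mask']&(d>0); q=C[m]
        z=np.median(q[:,2]) if z is None else z
        q=q[abs(q[:,2]-z)<.003,:2]*1000; a=q@L; b=q@n
        print(l,z,'L',np.percentile(a,[.5,99.5]),'n',np.percentile(b,[1,99]))
    t=np.array(st['position'][:2])*1000; print('tcp',t@L,t@n,st['position'][2])
cv2.imwrite('pics/w4.png',cv2.resize(im[120:312,130:386,::-1],None,fx=3,fy=3))
"
```

```text
block_small 0.05288155771187156 L [481.91631457 549.88464062] n [311.1399093  368.80206527]
jig_small 0.01 L [467.01780353 568.75601742] n [295.30686226 383.20431033]
tcp 518.1673907176145 340.0662340242013 0.03948035424187665
block_small 0.05302898585384926 L [481.93246654 549.92259127] n [311.34767491 368.87071381]
jig_small 0.01 L [466.98871585 568.57429847] n [295.36254161 383.30496107]
tcp 518.2216979281137 340.2024779684793 0.039616309718261314
```

View pics/w4.png

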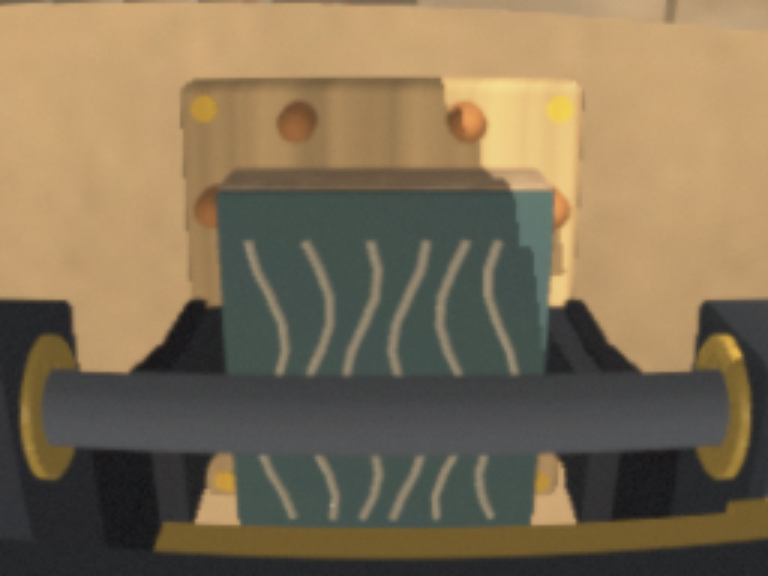

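The block is within about 1 mm of centre, with the near pins clear at crop (297,120) and (466,120). Lowering it.

Emit:
move_arm --increments '[{"xyz": [0.8, -0.6, 5], "roll": 0, "grip": 40}, {"xyz": [0, 0, 7], "roll": 0, "grip": 40}, {"xyz": [0, 0, 6], "roll": 0, "grip": 40}, {"xyz": [0, 0, 4.5], "roll": 0, "grip": 40}, {"xyz": [0, 0, 0], "roll": 0, "grip": 40}]'

```text
time_s: 14.65
position: [0.5635, 0.2551, 0.0167]
tcp_rot: [[-0.988, 0.155, -0.001], [0.155, 0.988, -0.0], [0.001, -0.0, -1.0]]
force: [-0.9, -0.8, 0.7]
opening: 0.689
grasp_force: 30.0
```

```bash
python3 -c "
from h import *
look('block_small')
plan(565,255,17,81.1); print(bot.read_state()['force'])"
```

```text
block_small 0.97 c [561.3 255.3] s [59.4 69.5] yaw 81.0 z 30.3
at [563.5 255.2  16.7] yaw 81.1 t 14.75 roll -0.0 shift [-1.6  0.1 -0.3] j6 -67
[-0.69056459 -0.57187348  2.5013623 ]
```

Emit:
move_arm --increments '[{"xyz": [0, 0, 0], "roll": 0, "grip": 100}, {"xyz": [0, 0, 0], "roll": 0, "grip": 100}, {"xyz": [0, 0, 0], "roll": 0, "grip": 100}, {"xyz": [0, 0, 0], "roll": 0, "grip": 100}, {"xyz": [0, 0, -15], "roll": 0, "grip": 100}]'

```text
time_s: 15.17
position: [0.5618, 0.2546, 0.0296]
tcp_rot: [[-0.988, 0.155, -0.005], [0.155, 0.988, -0.001], [0.005, -0.002, -1.0]]
force: [-0.3, 0.2, 0.6]
opening: 0.958
grasp_force: 0.0
```

Emit:
move_arm --increments '[{"xyz": [0, 0, -30], "roll": 0, "grip": 100}, {"xyz": [0, 0, -40], "roll": -0.05, "grip": 100}, {"xyz": [0, 0, -35], "roll": -0.039, "grip": 100}, {"xyz": [0, 0, 0], "roll": 0, "grip": 100}, {"xyz": [0, 0, 0], "roll": 0, "grip": 100}]'

```text
time_s: 15.58
position: [0.5656, 0.2558, 0.1398]
tcp_rot: [[-0.998, 0.067, 0.006], [0.067, 0.998, 0.002], [-0.006, 0.002, -1.0]]
force: [-0.4, 0.3, 1.1]
opening: 1.0
grasp_force: 0.0
```

```bash
python3 -c "
from h import *
plan(426.5,-304,140,86.2)
look('block_small','wrist');look('jig_small')"
```

```text
at [565.6 255.8 139.8] yaw 86.2 t 15.58 roll -0.001 shift [ 101.7 -567.8   -1.9] j6 -72
block_small 0.94 c [564.2 254.8] s [59.2 74.2] yaw 81.0 z 30.3
jig_small 0.96 c [565.5 254.5] s [ 90. 105.] yaw 81.0 z 10.3
```

Emit:
move_arm --increments '[{"xyz": [6.8, -37.9, 0], "roll": 0, "grip": 100}, {"xyz": [6.8, -37.9, 0], "roll": 0, "grip": 100}, {"xyz": [6.8, -37.9, 0], "roll": 0, "grip": 100}, {"xyz": [6.8, -37.9, 0], "roll": 0, "grip": 100}, {"xyz": [6.8, -37.9, 0], "roll": 0, "grip": 100}]'

```text
time_s: 16.2
position: [0.5155, 0.0672, 0.1355]
tcp_rot: [[-0.998, 0.066, -0.003], [0.066, 0.998, 0.0], [0.003, -0.0, -1.0]]
force: [1.0, -0.5, -0.4]
opening: 0.999
grasp_force: 0.0
```

Emit:
move_arm --increments '[{"xyz": [6.8, -37.9, 0], "roll": 0, "grip": 100}, {"xyz": [6.8, -37.9, 0], "roll": 0, "grip": 100}, {"xyz": [6.8, -37.9, 0], "roll": 0, "grip": 100}, {"xyz": [6.8, -37.9, 0], "roll": 0, "grip": 100}, {"xyz": [6.8, -37.9, 0], "roll": 0, "grip": 100}]'

```text
time_s: 16.62
position: [0.469, -0.1196, 0.1357]
tcp_rot: [[-0.998, 0.067, -0.003], [0.067, 0.998, 0.002], [0.003, 0.001, -1.0]]
force: [0.9, -1.0, -0.7]
opening: 1.001
grasp_force: 0.0
```

Emit:
move_arm --increments '[{"xyz": [6.8, -37.9, 0], "roll": 0, "grip": 100}, {"xyz": [6.8, -37.9, 0], "roll": 0, "grip": 100}, {"xyz": [6.8, -37.9, 0], "roll": 0, "grip": 100}, {"xyz": [6.8, -37.9, 0], "roll": 0, "grip": 100}, {"xyz": [6.8, -37.9, 0], "roll": 0, "grip": 100}]'

```text
time_s: 17.03
position: [0.4225, -0.3062, 0.1355]
tcp_rot: [[-0.998, 0.067, -0.002], [0.067, 0.998, 0.003], [0.002, 0.003, -1.0]]
force: [1.1, -0.0, -0.7]
opening: 1.001
grasp_force: 0.0
```

Emit:
move_arm --increments '[{"xyz": [0, 0, 0], "roll": 0, "grip": 100}, {"xyz": [0, 0, 0], "roll": 0, "grip": 100}, {"xyz": [0, 0, 0], "roll": 0, "grip": 100}]'

```text
time_s: 17.28
position: [0.4231, -0.3039, 0.1357]
tcp_rot: [[-0.998, 0.068, -0.002], [0.068, 0.998, 0.003], [0.003, 0.003, -1.0]]
force: [0.0, 0.4, 0.5]
opening: 0.999
grasp_force: 0.0
```

```bash
python3 -c "
from h import *
look('press_board')
plan(426.5,-304,4,86.2)"
```

```text
press_board 0.68 c [ 426.5 -304.7] s [57.3 89.7] yaw 86.6 z 16.1
at [ 423.7 -303.1  136.2] yaw 86.2 t 17.38 roll 0.001 shift [ -3.1  -1.  132.2] j6 -134
```

Emit:
move_arm --increments '[{"xyz": [-3, -1.6, 30], "roll": 0, "grip": 100}, {"xyz": [0, 0, 35], "roll": 0, "grip": 100}, {"xyz": [0, 0, 35], "roll": 0, "grip": 100}, {"xyz": [0, 0, 23], "roll": 0, "grip": 100}, {"xyz": [0, 0, 9], "roll": 0, "grip": 100}]'

```text
time_s: 17.8
position: [0.4258, -0.3034, 0.002]
tcp_rot: [[-0.998, 0.064, -0.005], [0.064, 0.998, 0.005], [0.005, 0.005, -1.0]]
force: [-0.3, 1.1, 0.0]
opening: 1.001
grasp_force: 0.0
```

Emit:
move_arm --increments '[{"xyz": [0, 0, 0], "roll": 0, "grip": 40}, {"xyz": [0, 0, 0], "roll": 0, "grip": 40}, {"xyz": [0, 0, 0], "roll": 0, "grip": 40}, {"xyz": [0, 0, 0], "roll": 0, "grip": 40}, {"xyz": [0, 0, 0], "roll": 0, "grip": 40}]'

```text
time_s: 18.22
position: [0.4277, -0.3075, 0.0066]
tcp_rot: [[-0.998, 0.067, 0.002], [0.067, 0.998, -0.002], [-0.002, -0.002, -1.0]]
force: [1.2, 1.9, 1.1]
opening: 0.704
grasp_force: 0.7
```

Emit:
move_arm --increments '[{"xyz": [0, 0, 0], "roll": 0, "grip": 40}, {"xyz": [0, 0, 0], "roll": 0, "grip": 40}, {"xyz": [0, 0, 0], "roll": 0, "grip": 40}, {"xyz": [0, 0, 0], "roll": 0, "grip": 40}, {"xyz": [0, 0, 0], "roll": 0, "grip": 40}]'

```text
time_s: 18.63
position: [0.4275, -0.3071, 0.0064]
tcp_rot: [[-0.998, 0.067, 0.001], [0.067, 0.998, -0.001], [-0.001, -0.001, -1.0]]
force: [1.1, 1.6, 6.4]
opening: 0.66
grasp_force: 30.0
```

Emit:
move_arm --increments '[{"xyz": [0, 0, -15], "roll": 0, "grip": 40}, {"xyz": [0, 0, -30], "roll": 0, "grip": 40}, {"xyz": [0, 0, -35], "roll": 0.04, "grip": 40}, {"xyz": [0, 0, -20], "roll": 0.04, "grip": 40}, {"xyz": [0, 0, 0], "roll": 0, "grip": 40}]'

```text
time_s: 19.05
position: [0.4291, -0.3094, 0.1095]
tcp_rot: [[-0.989, 0.147, 0.006], [0.147, 0.989, -0.007], [-0.007, -0.006, -1.0]]
force: [-0.1, 0.0, -0.5]
opening: 0.662
grasp_force: 30.0
```

```bash
python3 -c "
from h import *
plan(588.2,-307,100,81.9)"
```

```text
at [ 429.1 -309.4  109.5] yaw 81.5 t 19.05 roll -0.006 shift [-157.1   24.8   10.5] j6 -129
```

Emit:
move_arm --increments '[{"xyz": [-39, 6, 0], "roll": -0.006, "grip": 40}, {"xyz": [-39, 6, 0], "roll": 0, "grip": 40}, {"xyz": [-39, 6, 0], "roll": 0, "grip": 40}, {"xyz": [-39, 6, 0], "roll": 0, "grip": 40}, {"xyz": [0, 0, 20], "roll": 0, "grip": 40}]'

```text
time_s: 19.47
position: [0.5958, -0.3083, 0.0888]
tcp_rot: [[-0.99, 0.137, 0.017], [0.137, 0.991, -0.01], [-0.018, -0.008, -1.0]]
force: [1.0, -1.4, -0.5]
opening: 0.659
grasp_force: 30.0
```

Emit:
move_arm --increments '[{"xyz": [0, 0, 20], "roll": 0, "grip": 40}, {"xyz": [0, 0, 0], "roll": 0, "grip": 40}, {"xyz": [0, 0, 0], "roll": 0, "grip": 40}, {"xyz": [0, 0, 0], "roll": 0, "grip": 40}]'

```text
time_s: 19.8
position: [0.5844, -0.3054, 0.0649]
tcp_rot: [[-0.99, 0.141, -0.001], [0.141, 0.99, 0.0], [0.001, 0.0, -1.0]]
force: [0.7, -0.3, -1.6]
opening: 0.662
grasp_force: 30.0
```

```bash
python3 -c "
from h import *
im,d,C,st=look('press_board')
look('block_large');look('jig_large')
cv2.imwrite('pics/w5.png',im[:,:,::-1])
plan(588.2,-307,37,81.9)"
```

```text
press_board 0.82 c [ 578.5 -304.7] s [58.3 82.3] yaw 81.9 z 74.7
block_large 0.72 c [ 542.4 -300.2] s [63.7  2.9] yaw 172.4 z 27.2
jig_large 0.71 c [ 587.2 -306.5] s [ 95.6 122.5] yaw 81.8 z 10.2
at [ 585.1 -305.8   66.1] yaw 81.9 t 20.1 roll 0.0 shift [-3.2 -0.7 29.1] j6 -119
```

View pics/w5.png

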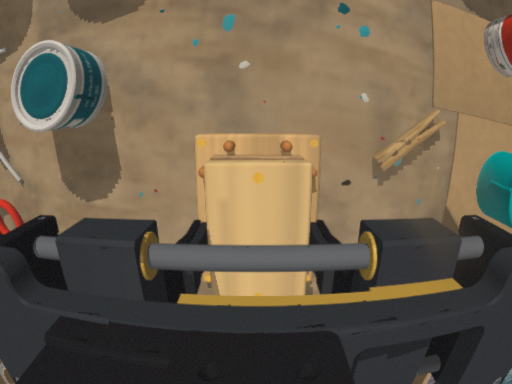

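Wrist view: the board is held at (258,225) above the jig, square to it and about 5 mm short. Shifting and lowering.

Emit:
move_arm --increments '[{"xyz": [-5, -1, 8], "roll": 0, "grip": 40}, {"xyz": [0, 0, 8], "roll": 0, "grip": 40}, {"xyz": [0, 0, 7], "roll": 0, "grip": 40}, {"xyz": [0, 0, 4], "roll": 0, "grip": 40}, {"xyz": [0, 0, 1], "roll": 0, "grip": 40}]'

```text
time_s: 20.52
position: [0.5889, -0.3064, 0.0364]
tcp_rot: [[-0.99, 0.14, -0.002], [0.14, 0.99, 0.002], [0.003, 0.001, -1.0]]
force: [-2.2, 1.5, 8.3]
opening: 0.666
grasp_force: 30.0
```

Emit:
move_arm --increments '[{"xyz": [0, 0, 0], "roll": 0, "grip": 40}, {"xyz": [0, 0, 0], "roll": 0, "grip": 40}]'

```text
time_s: 20.68
position: [0.5892, -0.3066, 0.0365]
tcp_rot: [[-0.99, 0.14, -0.001], [0.14, 0.99, 0.001], [0.001, 0.001, -1.0]]
force: [-0.0, 0.9, -0.0]
opening: 0.66
grasp_force: 30.0
```

```bash
python3 -c "
from h import *
im,d,C,st=look('press_board')
plan(588.2,-307,37,81.9);print(bot.read_state()['force'])"
```

```text
press_board 0.83 c [ 583.3 -306. ] s [58.6 82.2] yaw 82.3 z 46.3
at [ 589.6 -306.9   36.6] yaw 81.9 t 20.78 roll 0.0 shift [ 1.3 -0.3 -0.4] j6 -119
[-0.2655412   0.38270723 -1.22631305]
```

Placed (top at 46.3 mm). Releasing it, then rising and checking.

Emit:
move_arm --increments '[{"xyz": [0, 0, 0], "roll": 0, "grip": 100}, {"xyz": [0, 0, 0], "roll": 0, "grip": 100}, {"xyz": [0, 0, 0], "roll": 0, "grip": 100}, {"xyz": [0, 0, 0], "roll": 0, "grip": 100}, {"xyz": [0, 0, -15], "roll": 0, "grip": 100}]'

```text
time_s: 21.2
position: [0.5879, -0.3058, 0.0495]
tcp_rot: [[-0.99, 0.14, -0.005], [0.14, 0.99, 0.003], [0.005, 0.003, -1.0]]
force: [-0.1, -0.1, -0.3]
opening: 0.944
grasp_force: 0.0
```

Emit:
move_arm --increments '[{"xyz": [0, 0, -30], "roll": 0, "grip": 100}, {"xyz": [0, 0, -40], "roll": 0, "grip": 100}, {"xyz": [0, 0, -25], "roll": 0, "grip": 100}, {"xyz": [0, 0, 0], "roll": 0, "grip": 100}, {"xyz": [0, 0, 0], "roll": 0, "grip": 100}]'

```text
time_s: 21.62
position: [0.5908, -0.3079, 0.1495]
tcp_rot: [[-0.99, 0.14, 0.004], [0.14, 0.99, -0.003], [-0.004, -0.002, -1.0]]
force: [-1.0, -0.5, -0.9]
opening: 0.998
grasp_force: 0.0
```

```bash
python3 -c "
from h import *
look('press_board');look('jig_large');look('block_large')
plan(458.5,-443,150)"
```

```text
press_board 0.57 c [ 587.6 -306.9] s [57.9 89.3] yaw 82.0 z 46.3
jig_large 0.64 c [ 588.4 -306.9] s [ 95.5 124.5] yaw 81.8 z 10.2
block_large 0.59 c [ 587.1 -307.6] s [63.3 91.7] yaw 81.9 z 29.7
at [ 588.8 -306.4  145.3] yaw 81.9 t 21.92 roll 0.0 shift [ 109.9 -153.5   -4.6] j6 -119
```

Emit:
move_arm --increments '[{"xyz": [22, -30.7, -1], "roll": 0, "grip": 100}, {"xyz": [22, -30.7, -1], "roll": 0, "grip": 100}, {"xyz": [22, -30.7, 0], "roll": 0, "grip": 100}, {"xyz": [22, -30.7, 0], "roll": 0, "grip": 100}, {"xyz": [22, -30.7, 0], "roll": 0, "grip": 100}]'

```text
time_s: 22.33
position: [0.4577, -0.4441, 0.148]
tcp_rot: [[-0.99, 0.14, -0.001], [0.14, 0.99, 0.001], [0.001, 0.001, -1.0]]
force: [-0.1, 0.4, 0.2]
opening: 1.0
grasp_force: 0.0
```

Emit:
move_arm --increments '[{"xyz": [0, 0, 0], "roll": 0, "grip": 100}, {"xyz": [0, 0, 0], "roll": 0, "grip": 100}, {"xyz": [0, 0, 0], "roll": 0, "grip": 100}]'

```text
time_s: 22.58
position: [0.4589, -0.4431, 0.1482]
tcp_rot: [[-0.99, 0.141, -0.001], [0.141, 0.99, 0.002], [0.001, 0.002, -1.0]]
force: [0.5, -0.2, 0.0]
opening: 1.0
grasp_force: 0.0
```

```bash
python3 -c "
from h import *
im,d,C,st=look('ink_tin',n=3)
m=bot.trace('ink_tin','wrist')
for r in m[:3]:
    q=C[r['mask']&(d>0)]; z=np.percentile(q[:,2],90); q=q[q[:,2]>z-.006]; print(r['conf'],cv2.minEnclosingCircle((q[:,:2]*1000).astype(np.float32)),z, im[r['mask']].mean(0))
cv2.imwrite('pics/w6.png',im[:,:,::-1])
plan(458.5,-443,18)"
```

```text
ink_tin 0.97 c [ 385.5 -696.1] s [66.8 68. ] yaw 30.4 z 46.6
ink_tin 0.67 c [ 297.4 -526.4] s [66.6 66.6] yaw 108.9 z 47.4
ink_tin 0.6 c [ 458.8 -446.4] s [67.1 67.2] yaw 87.3 z 47.7
0.97 ((385.0107421875, -696.4354858398438), 36.27469253540039) 0.049481376796934616 [102.658831    51.90978399 125.25698856]
0.67 ((296.55615234375, -528.0038452148438), 35.084503173828125) 0.04968480173764607 [ 11.83518006 142.80932595 137.76962142]
0.6 ((459.59857177734375, -446.0960998535156), 34.437625885009766) 0.049736044567384244 [107.72487607 134.14218116 132.284137  ]
at [ 460.1 -442.2  148.7] yaw 82.0 t 22.73 roll 0.0 shift [  1.4  -1.2 130.7] j6 -136
```

View pics/w6.png

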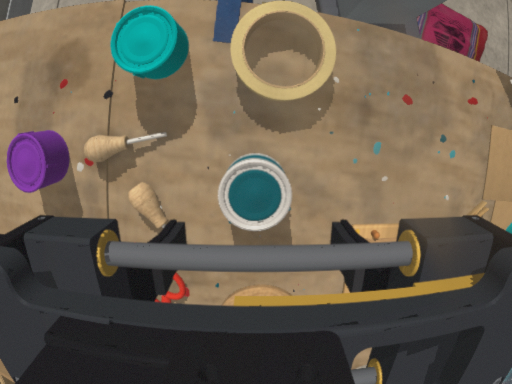

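Wrist view: the real tin (white rim, teal top) is at (254,195), world (459,−446). Gripping it.

Emit:
move_arm --increments '[{"xyz": [0, -3.8, 30], "roll": 0, "grip": 100}, {"xyz": [0, 0, 35], "roll": 0, "grip": 100}, {"xyz": [0, 0, 35], "roll": 0, "grip": 100}, {"xyz": [0, 0, 22], "roll": 0, "grip": 100}, {"xyz": [0, 0, 9], "roll": 0, "grip": 100}]'

```text
time_s: 23.15
position: [0.458, -0.4438, 0.0142]
tcp_rot: [[-0.99, 0.138, -0.004], [0.138, 0.99, 0.006], [0.005, 0.005, -1.0]]
force: [-0.1, 1.1, 0.5]
opening: 0.999
grasp_force: 0.0
```

Emit:
move_arm --increments '[{"xyz": [0, 0, 0], "roll": 0, "grip": 40}, {"xyz": [0, 0, 0], "roll": 0, "grip": 40}, {"xyz": [0, 0, 0], "roll": 0, "grip": 40}, {"xyz": [0, 0, 0], "roll": 0, "grip": 40}, {"xyz": [0, 0, 0], "roll": 0, "grip": 40}]'

```text
time_s: 23.57
position: [0.4598, -0.4481, 0.02]
tcp_rot: [[-0.99, 0.14, 0.002], [0.14, 0.99, -0.003], [-0.003, -0.002, -1.0]]
force: [0.5, 1.7, 3.6]
opening: 0.775
grasp_force: 30.0
```

Emit:
move_arm --increments '[{"xyz": [0, 0, 0], "roll": 0, "grip": 40}, {"xyz": [0, 0, 0], "roll": 0, "grip": 40}, {"xyz": [0, 0, 0], "roll": 0, "grip": 40}, {"xyz": [0, 0, 0], "roll": 0, "grip": 40}, {"xyz": [0, 0, 0], "roll": 0, "grip": 40}]'

```text
time_s: 23.98
position: [0.4598, -0.4482, 0.02]
tcp_rot: [[-0.99, 0.14, 0.002], [0.14, 0.99, -0.003], [-0.003, -0.002, -1.0]]
force: [0.6, 1.3, 6.2]
opening: 0.774
grasp_force: 30.0
```

Emit:
move_arm --increments '[{"xyz": [0, 0, -10], "roll": 0, "grip": 40}, {"xyz": [0, 0, -20], "roll": 0, "grip": 40}, {"xyz": [0, 0, -30], "roll": 0, "grip": 40}, {"xyz": [0, 0, -30], "roll": 0, "grip": 40}, {"xyz": [0, 0, -10], "roll": 0, "grip": 40}]'

```text
time_s: 24.4
position: [0.4598, -0.4495, 0.1227]
tcp_rot: [[-0.99, 0.14, 0.004], [0.14, 0.99, -0.006], [-0.005, -0.006, -1.0]]
force: [0.5, -0.8, -1.2]
opening: 0.777
grasp_force: 30.0
```

```bash
python3 -c "
from h import *
plan(587.6,-306.9,110,81.9)"
```

```text
at [ 459.8 -449.5  122.7] yaw 81.9 t 24.4 roll 0.0 shift [-106.3  159.3   12.3] j6 -136
```

Emit:
move_arm --increments '[{"xyz": [-12, 18, 0], "roll": 0, "grip": 40}, {"xyz": [-21, 31, 0], "roll": 0, "grip": 40}, {"xyz": [-21, 31, 0], "roll": 0, "grip": 40}, {"xyz": [-21, 31, 0], "roll": 0, "grip": 40}, {"xyz": [-19, 29, 0], "roll": 0, "grip": 40}]'

```text
time_s: 24.82
position: [0.5717, -0.3203, 0.1174]
tcp_rot: [[-0.99, 0.141, -0.001], [0.141, 0.99, 0.001], [0.001, 0.001, -1.0]]
force: [0.8, -0.3, -2.5]
opening: 0.776
grasp_force: 30.0
```

Emit:
move_arm --increments '[{"xyz": [-12, 18, 5], "roll": 0, "grip": 40}, {"xyz": [0, 0, 15], "roll": 0, "grip": 40}, {"xyz": [0, 0, 8], "roll": 0, "grip": 40}, {"xyz": [0, 0, 0], "roll": 0, "grip": 40}, {"xyz": [0, 0, 0], "roll": 0, "grip": 40}]'

```text
time_s: 25.23
position: [0.5844, -0.3059, 0.0889]
tcp_rot: [[-0.99, 0.141, -0.003], [0.141, 0.99, 0.001], [0.003, 0.001, -1.0]]
force: [-0.2, -0.6, -1.3]
opening: 0.778
grasp_force: 30.0
```

```bash
python3 -c "
from h import *
look('ink_tin',n=2)
look('press_board')
plan(587.6,-306.9,66.5,81.9)"
```

```text
ink_tin 0.8 c [ 578.9 -305.1] s [66.1 58.3] yaw 172.3 z 116.2
ink_tin 0.68 c [ 328.6 -535.2] s [23.7  3.7] yaw 166.8 z 9.7
at [ 585.6 -307.    90.7] yaw 81.8 t 25.43 roll -0.001 shift [-1.9  0.4 24.2] j6 -119
```

Emit:
move_arm --increments '[{"xyz": [-3, 0.4, 7], "roll": 0, "grip": 40}, {"xyz": [0, 0, 7], "roll": 0, "grip": 40}, {"xyz": [0, 0, 6], "roll": 0, "grip": 40}, {"xyz": [0, 0, 3.5], "roll": 0, "grip": 40}, {"xyz": [0, 0, 0], "roll": 0, "grip": 40}]'

```text
time_s: 25.85
position: [0.5885, -0.3055, 0.0662]
tcp_rot: [[-0.99, 0.14, -0.001], [0.14, 0.99, 0.001], [0.001, 0.001, -1.0]]
force: [-0.2, -0.1, -2.0]
opening: 0.777
grasp_force: 30.0
```

Emit:
move_arm --increments '[{"xyz": [0, 0, 0], "roll": 0, "grip": 40}, {"xyz": [0, 0, 0], "roll": 0, "grip": 40}]'

```text
time_s: 26.02
position: [0.5886, -0.3056, 0.0662]
tcp_rot: [[-0.99, 0.14, -0.001], [0.14, 0.99, 0.0], [0.001, 0.0, -1.0]]
force: [0.2, -0.6, -1.5]
opening: 0.775
grasp_force: 30.0
```

```bash
python3 -c "
from h import *
look('ink_tin',n=2)
plan(587.6,-306.9,66.5,81.9);print(bot.read_state()['force'])"
```

```text
ink_tin 0.91 c [ 583.3 -304.3] s [66.1 59. ] yaw 172.2 z 93.6
ink_tin 0.65 c [591.3 -89.1] s [23.5 62.3] yaw 76.3 z 28.9
at [ 588.7 -305.7   66.2] yaw 81.9 t 26.12 roll 0.001 shift [ 0.9 -1.4 -0.3] j6 -119
[ 0.09827805  0.00276765 -1.84943053]
```

Emit:
move_arm --increments '[{"xyz": [0, -1, 1], "roll": 0, "grip": 40}, {"xyz": [0, 0, 0.5], "roll": 0, "grip": 40}, {"xyz": [0, 0, 0], "roll": 0, "grip": 40}]'

```text
time_s: 26.37
position: [0.5888, -0.3059, 0.0661]
tcp_rot: [[-0.99, 0.14, 0.0], [0.14, 0.99, 0.001], [0.0, 0.001, -1.0]]
force: [-1.0, 3.0, 4.6]
opening: 0.775
grasp_force: 30.0
```

Emit:
move_arm --increments '[{"xyz": [0, 0, 0], "roll": 0, "grip": 85}, {"xyz": [0, 0, 0], "roll": 0, "grip": 100}, {"xyz": [0, 0, 0], "roll": 0, "grip": 100}, {"xyz": [0, 0, 0], "roll": 0, "grip": 100}, {"xyz": [0, 0, 0], "roll": 0, "grip": 100}]'

```text
time_s: 26.78
position: [0.5887, -0.3071, 0.0649]
tcp_rot: [[-0.99, 0.14, 0.0], [0.14, 0.99, -0.0], [-0.0, -0.0, -1.0]]
force: [-0.5, 1.0, -0.9]
opening: 0.978
grasp_force: 0.0
```

Emit:
move_arm --increments '[{"xyz": [0, 0, -8], "roll": 0, "grip": 100}, {"xyz": [0, 0, -20], "roll": 0, "grip": 100}, {"xyz": [0, 0, -30], "roll": 0, "grip": 100}, {"xyz": [0, 0, -30], "roll": 0, "grip": 100}, {"xyz": [0, 0, -20], "roll": 0, "grip": 100}]'

```text
time_s: 27.2
position: [0.5897, -0.3076, 0.1765]
tcp_rot: [[-0.99, 0.14, 0.003], [0.14, 0.99, -0.003], [-0.003, -0.002, -1.0]]
force: [0.6, 1.2, 0.2]
opening: 0.996
grasp_force: 0.0
```

Emit:
move_arm --increments '[{"xyz": [0, 0, 0], "roll": 0, "grip": 100}, {"xyz": [0, 0, 0], "roll": 0, "grip": 100}]'

```text
time_s: 27.37
position: [0.5894, -0.3074, 0.175]
tcp_rot: [[-0.99, 0.14, 0.003], [0.14, 0.99, -0.002], [-0.003, -0.002, -1.0]]
force: [-0.9, -0.7, -0.5]
opening: 0.998
grasp_force: 0.0
```

```bash
python3 -c "
from h import *
look('ink_tin',n=2)
look('press_board')
plan(460.6,-46.2,170,82)"
```

```text
ink_tin 0.96 c [596.6 -66.2] s [67.6 68.3] yaw 32.8 z 50.3
ink_tin 0.82 c [ 328.6 -524.2] s [ 5.4 34.7] yaw 8.6 z 30.1
press_board 0.93 c [ 555.2 -302.5] s [57.  24.3] yaw 173.4 z 46.3
at [ 587.6 -306.1  171.2] yaw 81.9 t 27.57 roll -0.001 shift [161.9 239.7   2.2] j6 -119
```

Emit:
move_arm --increments '[{"xyz": [20.2, 30, 0], "roll": 0, "grip": 100}, {"xyz": [20.2, 30, 0], "roll": 0, "grip": 100}, {"xyz": [20.2, 30, 0], "roll": 0, "grip": 100}, {"xyz": [20.2, 30, 0], "roll": 0, "grip": 100}]'

```text
time_s: 27.9
position: [0.5238, -0.1751, 0.1715]
tcp_rot: [[-0.99, 0.141, -0.003], [0.141, 0.99, 0.002], [0.003, 0.001, -1.0]]
force: [0.5, -1.0, -0.0]
opening: 0.996
grasp_force: 0.0
```

Emit:
move_arm --increments '[{"xyz": [20.2, 30, 0], "roll": 0, "grip": 100}, {"xyz": [20.2, 30, 0], "roll": 0, "grip": 100}, {"xyz": [20.2, 30, 0], "roll": 0, "grip": 100}, {"xyz": [20.2, 30, 0], "roll": 0, "grip": 100}]'

```text
time_s: 28.23
position: [0.4606, -0.0449, 0.172]
tcp_rot: [[-0.99, 0.141, -0.002], [0.141, 0.99, 0.001], [0.002, 0.001, -1.0]]
force: [-0.2, 0.6, 0.2]
opening: 1.0
grasp_force: 0.0
```

Emit:
move_arm --increments '[{"xyz": [0, 0, 20], "roll": 0, "grip": 100}, {"xyz": [0, 0, 0], "roll": 0, "grip": 100}, {"xyz": [0, 0, 0], "roll": 0, "grip": 100}, {"xyz": [0, 0, 0], "roll": 0, "grip": 100}]'

```text
time_s: 28.57
position: [0.4632, -0.0473, 0.153]
tcp_rot: [[-0.99, 0.141, 0.0], [0.141, 0.99, -0.0], [-0.0, -0.0, -1.0]]
force: [-0.8, -0.3, -0.2]
opening: 1.0
grasp_force: 0.0
```

```bash
python3 -c "
from h import *
im,d,C,st=look('paste_pot')
for r in bot.trace('paste_pot','wrist')[:1]:
    q=C[r['mask']&(d>0)]; q=q[q[:,2]>.045]; print(r['conf'],cv2.minEnclosingCircle((q[:,:2]*1000).astype(np.float32)))
plan(460.6,-46.2,18,82)"
```

```text
paste_pot 0.73 c [461.  -46.5] s [54.8 56.4] yaw 80.0 z 50.3
0.73 ((461.09466552734375, -46.30123519897461), 28.491947174072266)
at [463.4 -47.6 153.4] yaw 81.9 t 28.72 roll -0.003 shift [  3.2   1.  135.4] j6 -101
```

Emit:
move_arm --increments '[{"xyz": [2.4, 1, 30], "roll": 0, "grip": 100}, {"xyz": [0, 0, 35], "roll": 0, "grip": 100}, {"xyz": [0, 0, 35], "roll": 0, "grip": 100}, {"xyz": [0, 0, 24], "roll": 0, "grip": 100}, {"xyz": [0, 0, 10], "roll": 0, "grip": 100}]'

```text
time_s: 29.13
position: [0.4592, -0.0455, 0.0165]
tcp_rot: [[-0.99, 0.142, -0.004], [0.142, 0.99, 0.001], [0.004, 0.001, -1.0]]
force: [-0.0, 0.1, 0.1]
opening: 0.997
grasp_force: 0.0
```

Emit:
move_arm --increments '[{"xyz": [0, 0, 0], "roll": 0, "grip": 35}, {"xyz": [0, 0, 0], "roll": 0, "grip": 35}, {"xyz": [0, 0, 0], "roll": 0, "grip": 35}, {"xyz": [0, 0, 0], "roll": 0, "grip": 35}, {"xyz": [0, 0, 0], "roll": 0, "grip": 35}]'

```text
time_s: 29.55
position: [0.4611, -0.0455, 0.0204]
tcp_rot: [[-0.99, 0.14, 0.003], [0.14, 0.99, -0.001], [-0.003, -0.001, -1.0]]
force: [-0.1, -0.2, 0.5]
opening: 0.705
grasp_force: 0.0
```

Emit:
move_arm --increments '[{"xyz": [0, 0, 0], "roll": 0, "grip": 35}, {"xyz": [0, 0, 0], "roll": 0, "grip": 35}, {"xyz": [0, 0, 0], "roll": 0, "grip": 35}, {"xyz": [0, 0, 0], "roll": 0, "grip": 35}, {"xyz": [0, 0, 0], "roll": 0, "grip": 35}]'

```text
time_s: 29.97
position: [0.461, -0.0455, 0.0203]
tcp_rot: [[-0.99, 0.14, 0.003], [0.14, 0.99, -0.001], [-0.003, -0.001, -1.0]]
force: [-0.9, -0.8, 6.7]
opening: 0.658
grasp_force: 30.0
```

Emit:
move_arm --increments '[{"xyz": [0, 0, -10], "roll": 0, "grip": 35}, {"xyz": [0, 0, -20], "roll": 0, "grip": 35}, {"xyz": [0, 0, -30], "roll": 0, "grip": 35}, {"xyz": [0, 0, -30], "roll": 0, "grip": 35}, {"xyz": [0, 0, -10], "roll": 0, "grip": 35}]'

```text
time_s: 30.38
position: [0.4615, -0.0454, 0.1228]
tcp_rot: [[-0.99, 0.14, 0.005], [0.14, 0.99, -0.002], [-0.005, -0.001, -1.0]]
force: [0.1, -0.7, -2.1]
opening: 0.657
grasp_force: 30.0
```

```bash
python3 -c "
from h import *
plan(564.2,254.8,115,81)"
```

```text
at [461.5 -45.4 122.8] yaw 82.0 t 30.38 roll 0.017 shift [-54.5 312.6   7.8] j6 -101
```

Emit:
move_arm --increments '[{"xyz": [-3, 15, 0], "roll": 0.017, "grip": 35}, {"xyz": [-6, 33, 0], "roll": 0, "grip": 35}, {"xyz": [-6, 36, 0], "roll": 0, "grip": 35}, {"xyz": [-6, 36, 0], "roll": 0, "grip": 35}, {"xyz": [-6, 36, 0], "roll": 0, "grip": 35}]'

```text
time_s: 30.8
position: [0.5108, 0.1063, 0.1198]
tcp_rot: [[-0.987, 0.158, -0.0], [0.158, 0.987, 0.0], [0.0, -0.0, -1.0]]
force: [1.0, -0.8, -1.8]
opening: 0.655
grasp_force: 30.0
```

Emit:
move_arm --increments '[{"xyz": [-6, 36, 0], "roll": 0, "grip": 35}, {"xyz": [-6, 36, 0], "roll": 0, "grip": 35}, {"xyz": [-6, 36, 0], "roll": 0, "grip": 35}, {"xyz": [-6, 33, 0], "roll": 0, "grip": 35}, {"xyz": [-3.5, 15, 0], "roll": 0, "grip": 35}]'

```text
time_s: 31.22
position: [0.5633, 0.2588, 0.1198]
tcp_rot: [[-0.988, 0.154, 0.002], [0.154, 0.988, 0.002], [-0.002, 0.002, -1.0]]
force: [0.3, -0.1, -1.5]
opening: 0.658
grasp_force: 30.0
```

Emit:
move_arm --increments '[{"xyz": [0, 0, 15], "roll": 0, "grip": 35}, {"xyz": [0, 0, 18], "roll": 0, "grip": 35}, {"xyz": [0, 0, 12], "roll": 0, "grip": 35}, {"xyz": [0, 0, 0], "roll": 0, "grip": 35}, {"xyz": [0, 0, 0], "roll": 0, "grip": 35}]'

```text
time_s: 31.63
position: [0.5617, 0.2541, 0.0735]
tcp_rot: [[-0.988, 0.157, -0.003], [0.157, 0.988, -0.001], [0.002, -0.001, -1.0]]
force: [0.4, -0.1, -1.1]
opening: 0.654
grasp_force: 30.0
```

```bash
python3 -c "
from h import *
look('paste_pot')
look('jig_small')
plan(564.2,254.8,50.8,81)"
```

```text
paste_pot 0.97 c [558.3 254.7] s [54.3 49.1] yaw 171.1 z 103.3
jig_small 0.92 c [545.3 257.9] s [91.3 64.1] yaw 171.0 z 10.2
at [563.5 254.4  75.2] yaw 80.9 t 31.83 roll -0.001 shift [-0.6  0.5 24.4] j6 -67
```

Emit:
move_arm --increments '[{"xyz": [-1, 0.5, 7], "roll": 0, "grip": 35}, {"xyz": [0, 0, 7], "roll": 0, "grip": 35}, {"xyz": [0, 0, 6], "roll": 0, "grip": 35}, {"xyz": [0, 0, 3], "roll": 0, "grip": 35}, {"xyz": [0, 0, 1.2], "roll": 0, "grip": 35}]'

```text
time_s: 32.25
position: [0.5629, 0.2546, 0.0504]
tcp_rot: [[-0.988, 0.157, -0.002], [0.157, 0.988, -0.001], [0.002, -0.001, -1.0]]
force: [-4.1, -1.0, 14.5]
opening: 0.656
grasp_force: 30.0
```

Emit:
move_arm --increments '[{"xyz": [0, 0, 0], "roll": 0, "grip": 35}, {"xyz": [0, 0, 0], "roll": 0, "grip": 35}, {"xyz": [0, 0, 0], "roll": 0, "grip": 35}]'

```text
time_s: 32.5
position: [0.563, 0.2546, 0.0504]
tcp_rot: [[-0.988, 0.157, -0.002], [0.157, 0.988, -0.001], [0.002, -0.001, -1.0]]
force: [-2.2, -1.0, 6.3]
opening: 0.661
grasp_force: 30.0
```

```bash
python3 -c "
from h import *
look('paste_pot')
plan(564.2,254.8,50.8,81);print(bot.read_state()['force'])"
```

```text
paste_pot 0.75 c [559.4 254.9] s [53.9 49.1] yaw 171.9 z 80.3
at [562.9 254.6  50.4] yaw 81.0 t 32.6 roll -0.001 shift [-1.2  0.4 -0.4] j6 -67
[-2.49264724 -1.30208644  5.57151916]
```

Emit:
move_arm --increments '[{"xyz": [0, 0, 0], "roll": 0, "grip": 75}, {"xyz": [0, 0, 0], "roll": 0, "grip": 100}, {"xyz": [0, 0, 0], "roll": 0, "grip": 100}, {"xyz": [0, 0, 0], "roll": 0, "grip": 100}, {"xyz": [0, 0, 0], "roll": 0, "grip": 100}]'

```text
time_s: 33.02
position: [0.5639, 0.2549, 0.0496]
tcp_rot: [[-0.988, 0.157, -0.0], [0.157, 0.988, 0.0], [0.0, 0.0, -1.0]]
force: [0.2, -0.4, 0.2]
opening: 0.94
grasp_force: 0.0
```

Emit:
move_arm --increments '[{"xyz": [0, 0, -8], "roll": 0, "grip": 100}, {"xyz": [0, 0, -20], "roll": 0, "grip": 100}, {"xyz": [0, 0, -35], "roll": 0, "grip": 100}, {"xyz": [0, 0, -40], "roll": 0, "grip": 100}, {"xyz": [0, 0, -30], "roll": 0, "grip": 100}]'

```text
time_s: 33.43
position: [0.5644, 0.255, 0.1859]
tcp_rot: [[-0.988, 0.157, 0.002], [0.157, 0.988, 0.001], [-0.002, 0.001, -1.0]]
force: [1.1, 0.9, 0.3]
opening: 0.998
grasp_force: 0.0
```

Emit:
move_arm --increments '[{"xyz": [30, -30, 0], "roll": 0, "grip": 100}, {"xyz": [30, -30, 0], "roll": 0, "grip": 100}, {"xyz": [20, -35, 0], "roll": 0, "grip": 100}, {"xyz": [10, -40, 0], "roll": 0, "grip": 100}, {"xyz": [5, -40, 0], "roll": 0, "grip": 100}]'

```text
time_s: 33.85
position: [0.4409, 0.0974, 0.1835]
tcp_rot: [[-0.988, 0.154, -0.001], [0.154, 0.988, 0.0], [0.001, -0.0, -1.0]]
force: [0.7, -0.9, -0.1]
opening: 0.997
grasp_force: 0.0
```

Emit:
move_arm --increments '[{"xyz": [0, 0, 0], "roll": 0, "grip": 100}, {"xyz": [0, 0, 0], "roll": 0, "grip": 100}, {"xyz": [0, 0, 0], "roll": 0, "grip": 100}]'

```text
time_s: 34.1
position: [0.4446, 0.0978, 0.1835]
tcp_rot: [[-0.987, 0.158, 0.002], [0.158, 0.987, 0.0], [-0.002, 0.001, -1.0]]
force: [-0.0, 0.2, 0.5]
opening: 0.997
grasp_force: 0.0
```

```bash
python3 -c "
from h import *
for l in ['ink_tin','press_board','block_large','jig_large','paste_pot','block_small','jig_small']: im,d,C,st=look(l,'top',4)
i2,_=bot.capture('side')
f=lambda a:cv2.resize(a[:,:,::-1],None,fx=2.5,fy=2.5)
cv2.imwrite('pics/end.png',np.vstack([np.hstack([f(im[125:245,100:260]),f(im[125:245,260:420])]),np.hstack([f(i2[140:260,180:340]),f(i2[70:190,220:380])])]))
"
```

```text
ink_tin 0.96 c [ 384.5 -695.9] s [66.7 64.5] yaw 140.7 z 47.0
ink_tin 0.94 c [ 296.  -524.7] s [60.5 63.8] yaw 87.6 z 46.8
ink_tin 0.82 c [ 587.6 -305.1] s [63.6 66.2] yaw 89.7 z 93.3
ink_tin 0.67 c [595.9 -64.2] s [66.1 65.7] yaw 91.5 z 50.1
press_board 0.39 c [ 551.4 -301.3] s [57.8 21. ] yaw 176.1 z 45.9
jig_large 0.61 c [ 587.  -305.9] s [ 94.1 126.3] yaw 82.0 z 9.9
jig_small 0.17 c [ 550.7 -300.4] s [55.7 17.5] yaw 174.1 z 45.8
```

View pics/end.png

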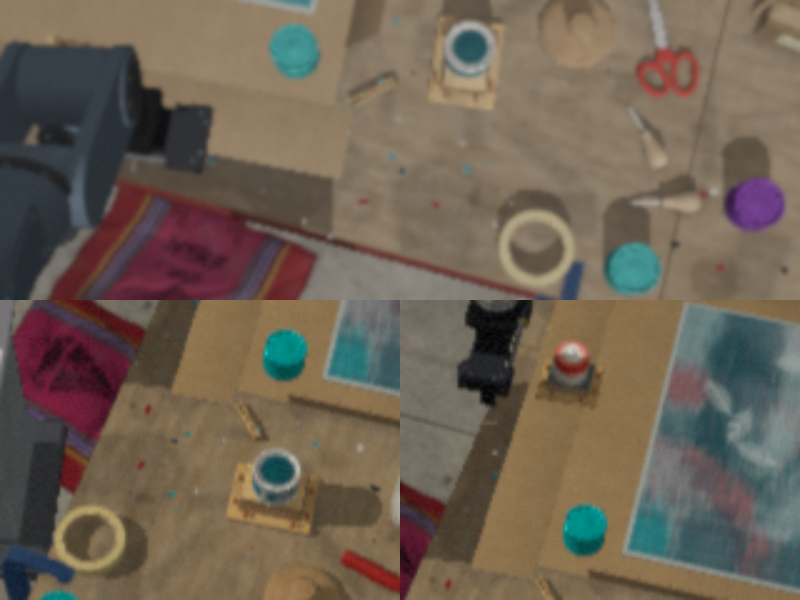

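Both stacks stand upright and centred: the tin at (470,47) of the top crop and the pot at (570,362) of the side crop. The tin measures within 2 mm of the board's centre. The gripper is clear of everything.

```bash
python3 -c "
from rig import bot
print(bot.hand_in())"
```

```text
the job is handed in; nothing more can be done
None
```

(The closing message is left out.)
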